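# Roll a test mandrel under the bench comparator and capture the reading

### The job

Check the red-banded mandrel on the bench comparator: keeping it on the granite plate, roll it square under the measuring foot by pushing its side, and stop as soon as it presses lightly on the sprung pin of the back stop, without shoving it hard against the stop or knocking the gauge. Let go so that it stays there pressing on the pin, then press the green capture key on the readout once it is settled, and leave everything else where it is.

Things in the scene. Friction and masses are not known exactly. Their poses are not given: they have to be found in the camera images.
- gauge: Bench comparator, fixed: dark granite plate 240 (x) x 150 (y) x 40 mm high; origin at the centre of its underside. Its x axis points from the open loading end to the back stop and column: the mandrel is rolled along +x. A 28 mm steel column, 125 mm above the plate (its centre at x=+100), carries an arm (20 mm wide, 52 to 72 mm above the plate) and the measuring head.
- under_foot (a point): Point on the top of the granite plate (40 mm above the table) below the measuring foot, 30 mm along +x from the gauge's centre; axes as the gauge's.
- head (a point): Centre of the measuring head's aluminium box, 54 mm above under_foot: 32 (x) x 26 (y) x 36 mm high, with a small cap up to 78 mm above the plate. Anything pushing the mandrel home from above must pass on both sides of head and foot, e.g. two spread fingers about 60 to 70 mm apart.
- foot_face (a point): Measuring foot: sprung steel shoe 16 mm wide (y); this point is on its flat underside, 23 mm above under_foot. The flat runs from x=-16 to +14 mm here, a lead-in slopes up at 22 degrees from x=-16 to -29. It rises up to 6 mm against about 7 N. The mandrel lifts it 2 mm: pushing in past the lead-in takes up to about 10 N, then a steady 4 to 7 N under the flat.
- mandrel: The mandrel to check: polished, slippery, loose aluminium cylinder 25 mm in diameter, 110 mm long, about 0.15 kg (0.1 to 0.2), with a red band near each end; lies on the granite plate before the foot. Origin at its centre, its y axis along the cylinder (x and z turn as it rolls).
- stop_block: Blue block of the back stop, 16 x 36 x 26 mm high, fixed on the granite plate; origin at the centre of its underside, 70 mm along +x from the gauge's centre, axes as the gauge's. It carries a brass barrel with a sprung pin at its tip. More than 3.5 N from the mandrel on this stop is too much.
- stop_bore (a point): Centre of the block's front face, 12.5 mm above the plate, where barrel and pin (6 mm thick) come out to -x. How far they stand out differs each time and is not reported: the mandrel's axis meets the pin anywhere from 8 mm before to 8 mm behind under_foot (x). The pin gives 3 mm, 0.6 N at first touch to 1.9 N, then is solid. The foot's friction holds a mandrel left pressing on it.
- readout: Readout of the gauge, fixed: grey box 120 (x) x 110 (y) x 45 mm high with an upright black display on its far (+x) half, up to 95 mm high; stands left or right of the gauge. Origin at the centre of its underside.
- capture_top (a point): Centre of the top of the green round capture key (24 mm across) on the readout, 66 mm above the table; pressed straight down.
- capture (a joint): Travel of the capture key in m: 0 released, 0.005 fully down (about 4 N); springs back. It counts from 0.0035.
- cleaver: Bystander: blue and silver fibre cleaver 75 x 95 x 48 mm, loose, on the side of the gauge where the readout is not; origin under its centre.
- mandrel_a: Bystander: blue-banded mandrel 22 mm thick, 110 mm long, in the black rack behind the gauge; origin at its centre.
- mandrel_b: Bystander: green-banded mandrel 17 mm thick, 110 mm long, in the same rack; origin at its centre.
- bottle: Bystander: white alcohol pump bottle 72 mm thick, 140 mm high, loose; origin under its centre.
- cap_jar: Bystander: clear jar with red lid, 56 mm thick, 60 mm high, loose; origin under its centre.
- power_meter: Bystander: yellow optical power meter 170 x 85 x 34 mm, lying loose; origin under its centre.
- stripper: Bystander: fibre stripper, 160 mm long, lying loose; origin under its pivot.
- driver: Bystander: screwdriver with red handle, 160 mm long, lying loose; origin under it.
Things that resemble listed ones, but are neither listed nor needed, are in the scene too. Leave any brown or pink look-alike of the mandrel alone. Of the things like the readout, leave any that is brown; of the rest the larger one is meant.

How it is judged (in metres and radians):
On the way, in this order (a step that is already met when the one before it is completed fails the run):
1. the mandrel rolls along the plate (turning at over 0.2 rad/s) towards the foot (angular speed of mandrel above 0.2 rad/s and x of mandrel in the frame of under_foot below -0.018 m and linear speed of mandrel above 0.002 m/s), for 0.3 s.
2. the mandrel rests under the foot, square within 0.12 rad, pressing the pin of the back stop with over 0.3 N, the fingers off it (contact force between mandrel and stop_block above 0.3 N and contact force between the fingers and mandrel below 0.05 N and linear speed of mandrel below 0.01 m/s and angle between the y axis of mandrel and the y axis of gauge, either way round below 0.12 rad and x of mandrel in the frame of under_foot between -0.013 and 0.013 m), for 0.5 s.
3. the capture key is pressed while the mandrel presses the pin (value of joint capture above 0.0035 m and contact force between mandrel and stop_block above 0.3 N), for 0.05 s.
At the end, for the whole second after the job is handed in: The mandrel lies at rest under the measuring foot (axis within 13 mm of under_foot along x, square to the gauge within 0.12 rad), still pressing the pin of the back stop with more than 0.3 N, released; the capture key has been pressed and is up again (below 1.5 mm) (all of step 2 and value of joint capture below 0.0015 m); the robot touches nothing.
It fails at once if the mandrel is shoved against the back stop with more than 3.5 N (contact force between mandrel and stop_block above 3.5 N).
It fails at once if the mandrel is lifted off the plate by more than 6 mm or falls off it (z of mandrel in the frame of under_foot above 0.0185 m or z of mandrel in the frame of under_foot below 0.006 m).
It fails at once if the fingers knock or press the gauge with more than 15 N (contact force between the fingers and gauge above 15 N).
It fails at once if a bystander is shifted by more than 30 mm (distance of any of cleaver, mandrel_a, mandrel_b, bottle, cap_jar, power_meter, stripper, driver from where it was at the start of the episode above 0.03 m).
It also fails if it takes over 72 s, if anything falls off the work surface, if the arm or the gripper's body presses on something with over 40 N, if the wrist force passes 120 N, or if a joint passes its speed limit or range.

### The arm

A 7-joint arm with a two-finger parallel gripper is mounted at the origin on the work surface. World frame = base frame: x ahead of the robot, y to its left, z up, the work surface at z = 0. Lengths are in mm, angles in rad, forces in N, time in s.
With the tool pointing down it reaches from about 425 to 825 mm from the base axis. Payload 3.6 kg.
Tool frame: the origin (TCP) lies at the very end of the fingers, on their centre line; the grasp point (between the pads) lies 19 mm behind it (arm.pinch_z is the distance from the TCP to the grasp point, in mm); z points along the fingers, y is the line along which they close (so a half turn about z gives the same grasp; the last joint's range is limited). The gripper opens to 93 mm and grips with 3 to 60 N. Pads are 15 mm wide; open, the fingers measure 128 mm over their backs; the gripper's body (75 mm by 188 mm) begins 65 mm behind the grasp point.
Start: joints at [1.262, 0.615, -0.013, 1.423, 0.008, 1.103, -0.04], TCP at [181.392, -624.146, 218.64] pointing down, gripper open.
Joint ranges: [-3.12, 3.12], [-0.3, 2.06], [-1.34, 1.32], [0.26, 2.42], [-1.36, 4.5], [0.01, 1.98], [-2.84, 2.84]. Speed limits (rad/s): [2.79, 2.79, 3.14, 3.14, 3.14, 3.14, 3.14].

### API

Orientations are given as a rotation vector (axis times angle).
In Python, from plant import arm gives the robot as it stands. Calls block until the motion is done:
- arm.reach(position, orientation): joint-space move of the TCP to a pose.
- arm.line_to(position, attitude=None, max_speed=150, until_force=None): straight line of the TCP; attitude=None keeps the orientation; max_speed is the mean speed in mm/s. With until_force (N) it stops when the force on the tool has changed by that much, and returns True; else False.
- arm.goto_joints(angles): joint-space move.
- arm.move_gripper(opening, f_grip=None): finger opening in mm; f_grip is the grip in N (None keeps the last); returns when the fingers have stopped.
- arm.wait(seconds).
- arm.inverse_kinematics(position, orientation): joint angles nearest the present ones, or None.
- arm.get_state(): the state.
- arm.capture(name): name is "scene" or "top" or "wrist"; returns a dict with "pixels" (480x640x3 uint8, red, green, blue), "range_z" (480x640 float32, mm along the optical axis (not along the pixel's ray), 0 where there is no reading), "K" (3x3 intrinsics, pixels), "eye" and "orientation" of the camera in the world. Camera axes: x right, y up, looking along -z (the intrinsics and any distortion apply to the point x, -y, -z); pixel columns grow to the right and rows downward; lengths in mm; the calibration is good to about 2 mm. The wrist camera is an equidistant fisheye: a pixel r from the principal point sees the ray r / f radians off the axis. A picture is of the moment at which its call begins.
A pose or a line that the arm cannot do raises arm.PlanningError and nothing moves.
- arm.close_job(): hands the job in; it is judged then, once.
The state is a dict: "t": time; "joint_pos": joint angles; "dq": joint speeds; "joint_efforts": joint torques, N m; "tool_pos": TCP position; "tool_rot": TCP orientation; "contact_force": force on the tool from outside, world axes, zero at the start; "wrist_torque": the same for the moment, N m; "finger_gap": finger opening in mm; "grasp_force": force on a finger pad.
Only numpy, scipy, OpenCV 4.12 (cv2) and the standard library are available. Lean on these libraries where they do the work, as an engineer would, in place of code of your own. Each camera call takes 0.05 s, during which the arm holds its last target. There are 200 camera calls.

## Working session

There is one attempt and no reset: what is moved stays moved. The work goes in short steps, each a Python script; the robot and the scene stay as the last script left them, time stands still between calls to the robot, and variables do not carry over. Pictures are saved under pics/ and viewed, at most 10 in all, crops included, and the job is handed in when it is done.

```bash
ls; mkdir -p pics; python3 - <<'E'
from plant import arm
import cv2,numpy as np
for n in("scene","top"):
    c=arm.capture(n); cv2.imwrite(f"pics/{n}0.png",c["pixels"][:,:,::-1]); np.savez(f"{n}0.npz",**c)
    print(n,c["K"],c["eye"],c["orientation"],c.keys())
print(arm.get_state()["t"], arm.get_state()["tool_rot"])
E
```

```text
pics
scene [[477.78807279   0.         326.03376009]
 [  0.         477.78807279 246.48334478]
 [  0.           0.           1.        ]] [ 911.10582203  463.22073451 1051.19759265] [0.22302307 0.7831378  2.4881985 ] dict_keys(['pixels', 'range_z', 'K', 'eye', 'orientation'])
top [[439.4173499    0.         321.1216642 ]
 [  0.         439.4173499  233.55054778]
 [  0.           0.           1.        ]] [ 268.67088905  -83.25594775 1458.76602209] [ 0.16346413 -0.18574032 -1.63358792] dict_keys(['pixels', 'range_z', 'K', 'eye', 'orientation'])
0.1 [-3.10795870e+00 -4.42550458e-01  5.47003556e-04]
```

View pics/scene0.png

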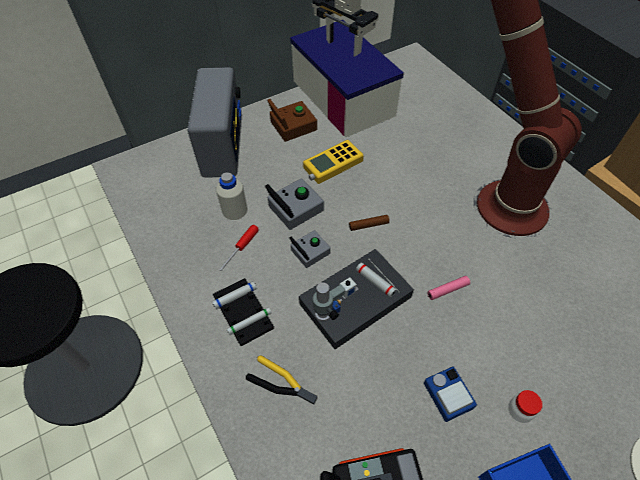

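View pics/top0.png

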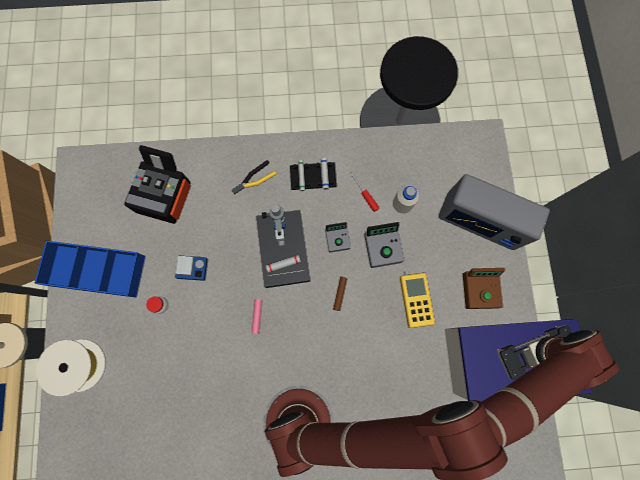

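Scene view: the gauge's dark plate is around (356,298), with the red-banded mandrel at (376,280), the measuring head at (346,285) and the larger grey readout's green key at (302,191). Top view: plate (283,247), mandrel (283,264), column (278,213), key (383,250), cleaver (192,267). Next I'll turn these into positions.

```bash
cat > h.py <<'E'
import numpy as np, cv2
from scipy.spatial.transform import Rotation as R
def ray(c,uv,fish=False):
    uv=np.atleast_2d(uv).astype(float); K=c["K"]
    p=np.c_[(uv[:,0]-K[0,2])/K[0,0],(uv[:,1]-K[1,2])/K[1,1]]
    if fish:
        r=np.linalg.norm(p,axis=1)+1e-12; d=np.c_[p*(np.sin(r)/r)[:,None],np.cos(r)]
    else: d=np.c_[p,np.ones(len(p))]
    return R.from_rotvec(c["orientation"]).apply(d*[1,-1,-1])
def on_z(c,uv,z,fish=False):
    d=ray(c,uv,fish); e=np.array(c["eye"]); return e+d*((z-e[2])/d[:,2])[:,None]
def cloud(c,fish=False):
    h,w=c["range_z"].shape; u,v=np.meshgrid(np.arange(w),np.arange(h))
    d=ray(c,np.c_[u.ravel(),v.ravel()],fish); z=c["range_z"].ravel()
    f=R.from_rotvec(c["orientation"]).apply([0,0,-1])
    P=np.array(c["eye"])+d*(z/np.maximum(d@f,1e-3))[:,None]; P[z==0]=np.nan
    return P.reshape(h,w,3)
def mask(c,lo,hi):
    return cv2.inRange(cv2.cvtColor(c["pixels"],cv2.COLOR_RGB2HSV),lo,hi)
def rect(P):
    (c,s,a)=cv2.minAreaRect(P[:,:2].astype(np.float32)); return np.round(c,1),np.round(s,1),round(a,2)
E
cat > m.py <<'E'
from h import *
for n,seed,sk in(("top",(283,247),(383,250)),("scene",(356,298),(302,191))):
    c=dict(np.load(n+"0.npz")); P=cloud(c)
    roi=np.zeros(P.shape[:2],bool); roi[seed[1]-60:seed[1]+60,seed[0]-60:seed[0]+60]=1
    z=P[...,2]; g=c["pixels"].max(2)
    print(n,"plate",rect(P[roi&(abs(z-40)<8)&(g<90)]), np.nanmedian(z[roi&(g<60)]))
    red=(mask(c,(0,110,80),(8,255,255))|mask(c,(172,110,80),(180,255,255)))>0
    k,l,s,ce=cv2.connectedComponentsWithStats((red&roi).astype(np.uint8))
    for i in range(1,k):
        if s[i,4]>3: print(" red",s[i,4],ce[i].round(1),on_z(c,ce[i],62)[0].round(1),np.nanmedian(P[l==i],axis=0).round(1))
    gr=mask(c,(50,100,50),(85,255,255))
    k,l,s,ce=cv2.connectedComponentsWithStats(gr)
    for i in range(1,k):
        if s[i,4]>15: print(" green",s[i,4],ce[i].round(1),on_z(c,ce[i],66)[0].round(1),np.nanmedian(P[l==i],axis=0).round(1))
E
python3 m.py
```

```text
top plate (array([552.9, -49.2]), array([239.6, 279.5]), 4.29) 38.993336031722265
 red 12 [295.3 258.9] [502.9 -25.5  62. ] [502.  -25.   62.3]
 red 12 [269.9 267.7] [480.3  57.2  62. ] [480.3  56.9  62.7]
 red 17 [255.6 302.3] [373.8 107.1  62. ] [377.3 111.2  23.6]
 red 14 [259.5 303. ] [370.7  94.9  62. ] [373.3 100.   24.2]
 green 38 [336.  226.9] [ 598.3 -164.    66. ] [ 601.5 -164.7   53.1]
 green 85 [382.8 229.7] [ 578.5 -315.3   66. ] [ 575.9 -312.5   80.1]
 green 24 [338.3 240.9] [ 551.5 -167.9   66. ] [ 555.3 -168.3   45.2]
 green 44 [386.5 251. ] [ 507.5 -320.2   66. ] [ 507.  -320.    66.8]
 green 40 [489.8 272.9] [ 413.8 -642.    66. ] [ 412.8 -635.8   79.6]
 green 42 [486.9 295.2] [ 344.4 -622.1   66. ] [ 344.7 -621.8   66.4]
scene plate (array([553.9, -53.4]), array([240.8, 290.6]), 4.42) 39.16084661957939
 red 23 [361.4 267.5] [507.1 -26.8  62. ] [507.5 -26.9  63.3]
 red 23 [388.3 289. ] [486.4  56.8  62. ] [487.   56.2  62.1]
 green 31 [298.8 107.9] [ 344.1 -623.1   66. ] [ 345.1 -623.    66. ]
 green 51 [301.1 190. ] [ 509.2 -320.1   66. ] [ 508.6 -320.5   65.3]
 green 26 [314.3 239.8] [ 564.3 -156.4   66. ] [ 556.5 -170.3   43.3]
 green 16 [265.5 312. ] [764.2 -39.4  66. ] [758.1 -58.1  26.5]
 green 28 [364.6 464.4] [752.  347.5  66. ] [758.5 352.2 106.1]
```

```bash
cat > m2.py <<'E'
from h import *
for n,seed in(("top",(283,247)),("scene",(356,298))):
    c=dict(np.load(n+"0.npz")); P=cloud(c)
    z=P[...,2]; m=((abs(z-40)<7)&(c["pixels"].max(2)<90)).astype(np.uint8)
    roi=np.zeros_like(m); roi[seed[1]-65:seed[1]+65,seed[0]-65:seed[0]+65]=1; m*=roi
    m=cv2.morphologyEx(m,cv2.MORPH_OPEN,np.ones((3,3)))
    k,l,s,ce=cv2.connectedComponentsWithStats(m); i=1+np.argmax(s[1:,4])
    print(n,s[i],rect(P[l==i]))
    q=P[l==i]; print(cv2.boxPoints(cv2.minAreaRect(q[:,:2].astype(np.float32))).round(1).tolist())
    # tall bits: column / head tops
    for lo,hi in((108,116),(116,140),(150,175)):
        b=(z>lo)&(z<hi)&(roi>0); print(lo,b.sum(),np.nanmedian(P[b],axis=0).round(1) if b.any() else '')
E
python3 m2.py
```

```text
top [ 257  211   53   76 2410] (array([547.1,  16.3]), array([238.3, 148.1]), 4.12)
[[423.0, 81.5999984741211], [433.6000061035156, -66.0999984741211], [671.2999877929688, -49.0], [660.5999755859375, 98.80000305175781]]
108 143 [599.9  21.  112.2]
116 110 [635.   18.2 119.7]
150 73 [646.2  22.3 164.7]
scene [ 318  250   95   94 3467] (array([548.6,  15.8]), array([240.8, 151.8]), 4.43)
[[422.6000061035156, 82.0999984741211], [434.3999938964844, -69.19999694824219], [674.5, -50.599998474121094], [662.7000122070312, 100.69999694824219]]
108 293 [604.   24.2 111.6]
116 216 [652.8  31.8 119.5]
150 152 [649.1  26.4 164.4]
```

Gauge centre is about (548,16) with yaw 0.075, and the size and column position check out. The mandrel is at about (494,15), skewed roughly 0.18 rad. The key is at (508,-320,66). Next I'll check the wrist camera's mounting and plan views of the stop pin and mandrel.

```bash
cat >> h.py <<'E'
YAW=0.0745; GC=np.array([548.,16.,0]); G=R.from_euler('z',YAW)
def w(x,y,z): return GC+G.apply([x,y,z])          # gauge frame -> world
def g(p): return G.inv().apply(np.asarray(p)-GC)
DOWN=G*R.from_euler('x',np.pi)                      # tool x along gauge x, z down
E
cat > s1.py <<'E'
from plant import arm
from h import *
c=arm.capture("wrist"); s=arm.get_state(); T=R.from_rotvec(s["tool_rot"])
print("cam in tool",T.inv().apply(np.array(c["eye"])-s["tool_pos"]).round(1),(T.inv()*R.from_rotvec(c["orientation"])).as_matrix().round(2).tolist(),c["K"][0,0])
for nm,rot in(("A",DOWN),("B",DOWN*R.from_euler('z',np.pi))):
    for p in((-95,0,47),(10,0,47),(0,0,200),(30,200,170)):
        q=arm.inverse_kinematics(w(*p),rot.as_rotvec()); print(nm,p,None if q is None else np.round(q,2))
    for tilt in(.4,.8):
      for sg in(-1,1):
        q=arm.inverse_kinematics(w(40,190,160),(R.from_euler('x',sg*tilt)*rot).as_rotvec()); print(nm,'tilt',sg*tilt,None if q is None else np.round(q,2))
q=arm.inverse_kinematics(np.array([508,-320,100]),DOWN.as_rotvec());print(q)
E
python3 s1.py
```

```text
cam in tool [  82.4    1.3 -165.1] [[0.0, 0.96, 0.29], [1.0, -0.0, 0.0], [0.0, 0.29, -0.96]] 371.64829954431775
A (-95, 0, 47) [-0.07  0.6  -0.    2.15  0.    0.39 -1.57]
A (10, 0, 47) [-0.07  0.7   0.01  1.86 -0.01  0.58 -1.56]
A (0, 0, 200) [ 0.07  0.48 -0.21  1.74  0.12  0.93 -1.68]
A (30, 200, 170) [-0.22  0.61 -0.3   1.62  0.21  0.95 -2.09]
A tilt -0.4 [-0.46  0.72 -0.18  1.48  0.47  1.23 -2.33]
A tilt 0.4 [ 0.03  0.62 -0.34  1.73 -0.29  0.75 -1.53]
A tilt -0.8 [-0.64  0.88 -0.08  1.34  0.64  1.54 -2.43]
A tilt 0.8 [ 0.26  0.73 -0.42  1.8  -0.79  0.78 -0.95]
B (-95, 0, 47) [ 0.28  0.65 -0.52  2.14  0.66  0.51  0.91]
B (10, 0, 47) [ 0.37  0.81 -0.72  1.85  0.75  0.78  0.88]
B (0, 0, 200) [ 0.46  0.6  -0.84  1.73  0.51  1.04  1.08]
B (30, 200, 170) [ 0.17  0.81 -1.06  1.61  0.75  1.18  0.58]
B tilt -0.4 [-0.12  0.85 -0.85  1.46  0.86  1.49  0.51]
B tilt 0.4 [ 0.38  0.8  -0.99  1.71  0.39  0.78  1.  ]
B tilt -0.8 [-0.36  0.97 -0.68  1.33  0.95  1.8   0.47]
B tilt 0.8 [ 0.52  0.87 -0.91  1.79 -0.26  0.62  1.72]
[ 0.51327163  0.67045603  0.02026329  1.7052148  -0.01815908  0.76610415
 -0.95406036]
```

```bash
cat > s2.py <<'E'
from plant import arm
from h import *
def shot(n):
    c=arm.capture("wrist"); np.savez(n+".npz",**c); cv2.imwrite(f"pics/{n}.png",c["pixels"][:,:,::-1]); print(n,g(c["eye"]).round(1),arm.get_state()["t"])
D=DOWN.as_rotvec()
arm.reach(w(-60,-150,260),D)
arm.reach(w(-50,120,230),D)
Rt=G*R.from_euler('x',-0.4)*R.from_euler('x',np.pi)
tcp=np.array([45,210,250])-G.inv().apply(Rt.apply([82.4,1.3,-165.1])); print(tcp)
arm.reach(w(*tcp),Rt.as_rotvec()); arm.wait(.2); shot("side")
arm.reach(w(-100,0,180),D); arm.move_gripper(60); arm.wait(.2); shot("over")
print(arm.get_state()["contact_force"],arm.get_state()["finger_gap"])
E
python3 s2.py
```

```text
[-37.4        146.90441098  97.42658605]
side [ 46.6 207.2 252.2] 4.1667
over [-17.3  -1.2 345.3] 5.925
[0.24090888 0.58990619 0.07693858] 60.051832325117374
```

View pics/side.png

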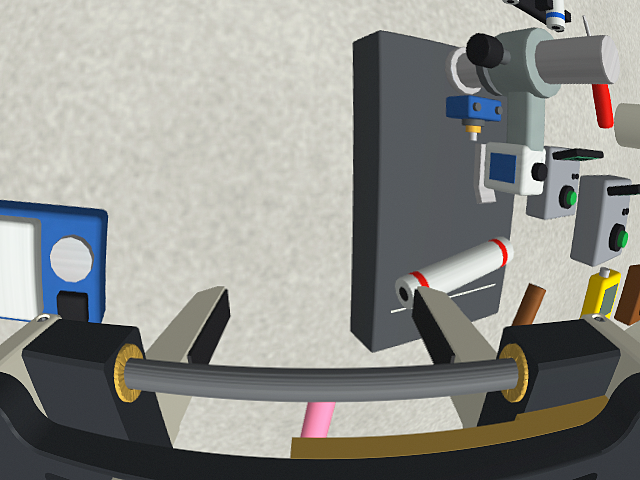

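View pics/over.png

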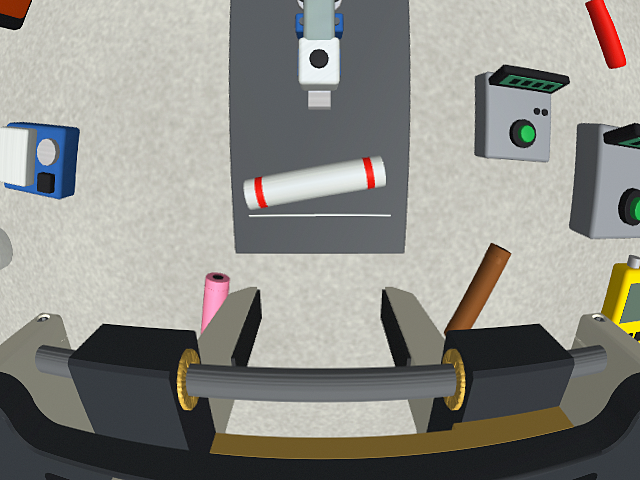

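Side view: the blue stop block is at (474,107), the brass barrel at (474,128), the pin's tip near (474,140) and the foot at (484,170). Over view: the mandrel runs from (256,192) to (374,172), the foot lead-in is at (319,100) and the plate edges are at columns 232 to 407. The white line behind the mandrel looks painted on. Now I'll measure these.

```bash
cat > m3.py <<'E'
from h import *
c=dict(np.load("side.npz")); P=cloud(c,True)
for r in range(112,152,2): print(r,[tuple(int(v) for v in c["pixels"][r,k]) for k in(470,474,478)],g(P[r,474]).round(1))
def rayplane_y(c,uv,y):
    d=G.inv().apply(ray(c,uv,True))[0]; e=g(c["eye"]); return e+d*(y-e[1])/d[1]
for uv in((474,139.5),(474,133),(474,120)): print(uv,rayplane_y(c,uv,0).round(1),g(on_z(c,uv,52.5,True)[0]).round(1))
o=dict(np.load("over.npz")); Q=cloud(o,True)
z=Q[...,2]; m=((abs(z-40)<5)&(o["pixels"].max(2)<110)); m[260:]=0
for r in(30,80,130,230):
    k=np.where(m[r])[0]; k=k[(k>215)&(k<425)]; print(r,g(on_z(o,[[k.min(),r],[k.max(),r]],40,True)).round(1).tolist())
q=Q[m]; q=q[(abs(g(q)[:,1])<90)]; print("plate",rect(g(q)), "minx",g(q)[:,0].min())
red=(mask(o,(0,110,80),(8,255,255))|mask(o,(172,110,80),(180,255,255))); red[:140]=0; red[220:]=0;red[:,:230]=0;red[:,400:]=0
k,l,s,ce=cv2.connectedComponentsWithStats(red)
for i in range(1,k):
    if s[i,4]>20: print("red",ce[i],g(on_z(o,ce[i],62,True)[0]).round(1),np.nanmedian(g(Q[l==i]),axis=0).round(1))
b=(z>100)&(z<122)&(np.arange(480)[:,None]<100); print("headtop",rect(g(Q[b&(z<117)])), "cap",g(on_z(o,(319,58.5),118,True)[0]).round(1))
E
python3 m3.py
```

```text
112 [(46, 98, 171), (48, 106, 185), (45, 105, 187)] [67.1 11.7 63.8]
114 [(46, 99, 172), (49, 104, 183), (48, 104, 181)] [65.5 13.5 65.5]
116 [(44, 93, 161), (42, 96, 166), (44, 100, 172)] [64.2 12.5 64.7]
118 [(36, 50, 70), (36, 54, 83), (19, 51, 93)] [62.8 12.  64.2]
120 [(71, 73, 74), (93, 96, 96), (105, 110, 109)] [61.8  6.2 58.6]
122 [(74, 77, 79), (91, 98, 98), (100, 107, 108)] [60.3  6.2 58.7]
124 [(65, 73, 82), (87, 94, 105), (97, 104, 112)] [58.9  5.6 58.2]
126 [(192, 143, 50), (255, 210, 72), (234, 173, 71)] [57.5  4.  56.6]
128 [(183, 138, 55), (241, 196, 75), (246, 202, 76)] [56.1  3.  55.8]
130 [(189, 142, 54), (244, 200, 70), (246, 201, 73)] [54.6  3.5 56.3]
132 [(122, 111, 98), (212, 190, 169), (205, 151, 53)] [53.1  3.9 56.7]
134 [(105, 105, 105), (221, 227, 234), (75, 82, 90)] [51.7  1.6 54.6]
136 [(105, 104, 104), (221, 225, 229), (80, 84, 88)] [50.2  1.3 54.3]
138 [(105, 106, 105), (224, 230, 234), (79, 83, 88)] [48.7  1.  54.1]
140 [(90, 92, 95), (170, 176, 183), (83, 88, 92)] [ 47.2 -15.6  38.2]
142 [(82, 89, 92), (80, 84, 89), (82, 88, 92)] [ 45.6 -15.3  38.6]
1
[... 208 characters left out ...]
, 90, 94), (87, 90, 94), (97, 97, 97)] [ 39.2 -14.2  40.1]
(474, 139.5) [47.6  0.  53.2] [47.6 -0.7 52.5]
(474, 133) [52.5  0.  53. ] [52.5 -0.5 52.5]
(474, 120) [62.3  0.  52.7] [62.3 -0.2 52.5]
30 [[74.7, 73.8, 40.0], [74.5, -73.0, 40.0]]
80 [[30.7, 74.1, 40.0], [30.6, -73.4, 40.0]]
130 [[-11.6, 73.7, 40.0], [-11.6, -73.8, 40.0]]
230 [[-97.1, 73.8, 40.0], [-97.0, -73.1, 40.0]]
plate (array([-7.3,  0.1]), array([221.2, 149.7]), 0.13) minx -117.84215689340081
red [368.94372294 172.28571429] [-45.7 -38.1  62. ] [-45.2 -38.1  62.5]
red [259.30567686 192.13537118] [-61.1  46.5  62. ] [-60.6  46.6  62.4]
headtop (array([43.6,  0.3]), array([27.4, 57.6]), 89.9) cap [ 3.00e+01 -1.00e-01  1.18e+02]
```

The gauge frame holds well: cap at 30.0, block face at 62.3, edges at ±73.5. The pin tip is at gauge x≈47.2, so the mandrel's axis touches the pin at about x=34.7. I'll lower behind the mandrel and roll it up to just before the lead-in.

```bash
cat >> h.py <<'E'
def mandrel(arm,save=None):
    o=arm.capture("wrist")
    if save: np.savez(save+".npz",**o); cv2.imwrite(f"pics/{save}.png",o["pixels"][:,:,::-1])
    red=(mask(o,(0,110,80),(8,255,255))|mask(o,(172,110,80),(180,255,255)))
    k,l,s,ce=cv2.connectedComponentsWithStats(red); out=[]
    for i in range(1,k):
        p=g(on_z(o,ce[i],63,True)[0])
        if s[i,4]>20 and abs(p[0])<110 and abs(p[1])<75: out.append((int(s[i,4]),p.round(1).tolist()))
    return out
def st(arm):
    s=arm.get_state(); return round(s["t"],2),g(s["tool_pos"]).round(2),G.inv().apply(s["contact_force"]).round(2)
E
cat > s3.py <<'E'
from plant import arm
from h import *
arm.line_to(w(-100,2,60)); print(st(arm))
arm.line_to(w(-100,2,47),max_speed=40); arm.wait(.3); print(st(arm),mandrel(arm))
for x in(-60,-25):
    arm.line_to(w(x,2,47),max_speed=20); print(st(arm)); arm.wait(.1); print(mandrel(arm,"p%d"%x))
E
python3 s3.py
```

```text
(6.88, array([-99.43,   2.06,  60.5 ]), array([ 0.14, -0.5 ,  0.1 ]))
(7.65, array([-99.92,   1.99,  47.13]), array([ 0.15, -0.39, -0.44])) [(756, [-44.5, -37.5, 63.0]), (691, [-59.8, 46.1, 63.0])]
(9.85, array([-60.08,   1.99,  47.  ]), array([-0.03,  0.19, -0.05]))
[(739, [-20.0, -33.4, 63.0]), (647, [-34.6, 50.2, 63.0])]
(11.9, array([-25.08,   2.01,  47.02]), array([0.04, 0.38, 1.09]))
[(744, [14.1, -27.6, 63.0]), (633, [-0.6, 56.0, 63.0])]
```

The mandrel rolled but kept its skew of about 0.17 rad and drifted to y=+14. It is now at the lead-in. The foot blocks its middle, so advancing the two fingers should square it, and I'll check that stepwise.

```bash
cat > s4.py <<'E'
from plant import arm
from h import *
arm.line_to(w(-26,4,47),max_speed=20)
for x in(-18,-12,-8):
    arm.line_to(w(x,4,47),max_speed=12); print(st(arm)); arm.wait(.1); print(mandrel(arm,"q%d"%x))
E
python3 s4.py
```

```text
(13.12, array([-17.82,   3.94,  47.01]), array([-0.48,  0.6 ,  0.15]))
[(702, [12.8, -29.0, 63.0]), (642, [8.5, 55.8, 63.0])]
(13.93, array([-15.02,   3.92,  46.39]), array([-5.38,  0.56,  2.58]))
[(653, [12.2, 55.3, 63.0]), (694, [12.3, -29.4, 63.0])]
(14.56, array([-12.72,   3.85,  46.06]), array([-6.56,  1.19,  3.45]))
[(663, [14.6, 55.2, 63.0]), (704, [14.7, -29.5, 63.0])]
```

Square now, with both bands at x=12.2 and then 14.6. The arm is soft (about 1.4 N/mm), so I'll advance in small steps, watching force and axis position. The axis is the band-centroid ray taken at axis height.

```bash
sed -i 's/ce\[i\],63,True/ce[i],52.5,True/' h.py; cat > s5.py <<'E'
from plant import arm
from h import *
for x in(-8,-5,-2,1,4,7):
    arm.line_to(w(x,4,47),max_speed=12); arm.wait(.15); a=st(arm); m=mandrel(arm)
    ax=np.mean([q[1][0] for q in m]); print(x,a,m,round(ax-a[1][0],2))
    if ax>27 or len(m)!=2: break
E
python3 s5.py
```

```text
-8 (15.11, array([-12.71,   3.81,  46.07]), array([-7.56,  0.31,  3.15])) [(662, [10.5, 58.9, 52.5]), (704, [10.7, -31.9, 52.5])] 23.31
-5 (15.71, array([-5.56,  3.8 , 46.87]), array([-4.01, -0.12,  2.34])) [(646, [17.5, 58.9, 52.5]), (687, [17.7, -31.9, 52.5])] 23.16
-2 (16.31, array([-1.38,  3.95, 47.08]), array([-3.86, -0.37,  0.79])) [(647, [21.9, 59.0, 52.5]), (697, [22.0, -31.7, 52.5])] 23.33
1 (16.91, array([ 0.95,  4.07, 46.97]), array([-4.8 , -0.75,  1.67])) [(644, [23.9, 59.2, 52.5]), (697, [24.4, -31.6, 52.5])] 23.2
4 (17.51, array([ 4.43,  4.09, 47.04]), array([-2.79,  0.24,  0.42])) [(647, [27.7, 59.1, 52.5]), (697, [27.9, -31.6, 52.5])] 23.37
```

```bash
cat > s6.py <<'E'
from plant import arm
from h import *
for x in(6,7.5,8.5,9.5):
    arm.line_to(w(x,4,47),max_speed=6); arm.wait(.2); a=st(arm); m=mandrel(arm,"r%g"%x)
    ax=np.mean([q[1][0] for q in m]); print(x,a,round(ax,2),round(ax-a[1][0],2))
o=np.load("r9.5.npz"); P=cloud(o,True); z=P[...,2]; b=(abs(z-118)<3)&(np.hypot(*np.moveaxis((g(P.reshape(-1,3)).reshape(P.shape)-[30,0,0])[...,:2],-1,0))<25)
print("cap",np.nanmedian(z[b]),g(P[b]).mean(0).round(1),b.sum(), np.argwhere(b).mean(0), g(o["eye"]))
s=arm.capture("scene"); cr=s["pixels"][230:350,290:430,::-1]
im=np.zeros((600,800,3),np.uint8); im[:480,:640]=o["pixels"][:,:,::-1]; im[300:600,450:800]=cv2.resize(cr,(350,300),interpolation=cv2.INTER_CUBIC); cv2.imwrite("pics/mix.png",im)
E
python3 s6.py
```

```text
6 (18.24, array([ 5.86,  4.02, 46.97]), array([-4.27,  0.78,  1.75])) 28.95 23.09
7.5 (18.89, array([ 7.83,  4.  , 47.03]), array([-3.74,  0.17,  0.85])) 31.05 23.22
8.5 (19.46, array([ 8.35,  3.99, 47.01]), array([-5.49,  0.4 ,  1.19])) 31.4 23.05
9.5 (20.02, array([ 9.74,  3.93, 46.99]), array([-3.9 , -0.18,  1.49])) 32.95 23.21
cap 117.07308647357362 [ 31.6   0.2 117. ] 1070 [345.66261682 329.64299065] [ 92.32864697   2.88970333 212.29020368]
```

View pics/mix.png

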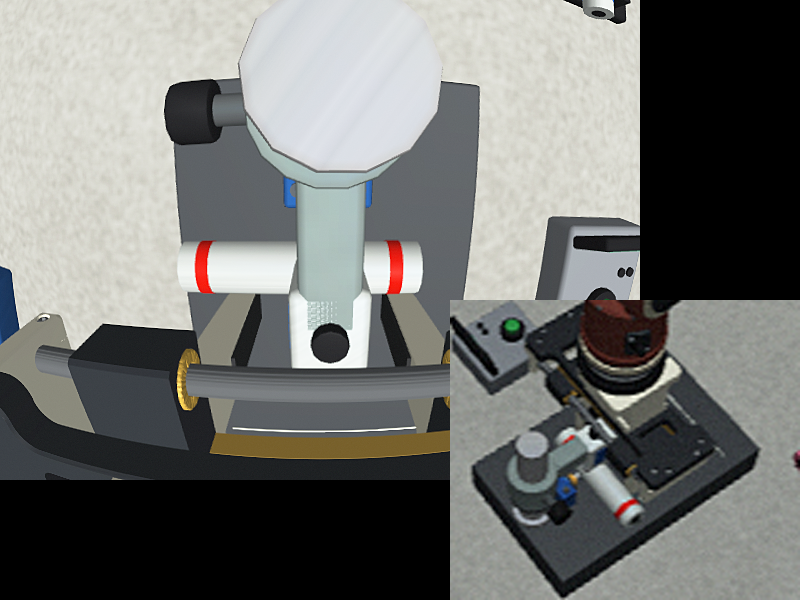

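The wrist view shows the mandrel square (bands at (204,267) and (395,267)) and still under the foot. The block's front top corners are at (290,207) and (368,207), the cap at (330,343) and the column top at (340,87). I'll use those known features to check the view's bias.

```bash
python3 - <<'E'
from h import *
o=dict(np.load("r9.5.npz"))
blue=mask(o,(100,120,60),(120,255,255)); blue[:150]=0; blue[230:]=0; blue[:,:270]=0; blue[:,390:]=0
for c in(289,292,295,366,369):
    k=np.where(blue[:,c])[0]; print(c,k.min() if len(k) else'',k.max() if len(k) else '', g(on_z(o,(c,k.max()+.5),66,True)[0]).round(1) if len(k) else '', g(on_z(o,(c,k.max()+.5),40,True)[0]).round(1) if len(k) else '')
    print([tuple(map(int,o["pixels"][r,c])) for r in range(198,214,2)])
blk=(o["pixels"].max(2)<70).astype(np.uint8); blk[:315]=0; blk[372:]=0; blk[:,:305]=0; blk[:,355:]=0
k,l,s,ce=cv2.connectedComponentsWithStats(blk); i=1+np.argmax(s[1:,4]); print("cap",s[i],ce[i],g(on_z(o,ce[i],118,True)[0]).round(1))
print("mandrel edges at col 230,395:")
for c in(230,250,380):
    col=o["pixels"][:,c].min(1).astype(int); k=np.where((col[225:310]>140))[0]+225
    e=[g(ray(o,(c,r),True)+o["eye"]*1)[0] for r in(k.min()-.5,k.max()+.5)]
    E=g(o["eye"]); an=[np.arctan2(*(lambda v:(v[0],-v[2]))(G.inv().apply(ray(o,(c,r),True)[0]))) for r in(k.min()-.5,k.max()+.5)]
    print(c,k.min(),k.max(),"axis x:",round(E[0]+np.tan(np.mean(an))*(E[2]-52.5),2),"implied dia",round(2*np.sin(abs(an[1]-an[0])/2)*np.hypot(np.tan(np.mean(an))*(E[2]-52.5),E[2]-52.5),1))
E
```

```text
289 179 207 [63.4 15.6 66. ] [58.3 17.9 40. ]
[(49, 113, 195), (53, 116, 198), (51, 114, 196), (51, 115, 197), (43, 97, 172), (97, 99, 106), (96, 100, 104), (96, 99, 104)]
292 180 207 [63.4 14.4 66. ] [58.3 16.5 40. ]
[(47, 112, 197), (50, 113, 197), (50, 114, 197), (47, 112, 194), (44, 98, 172), (97, 99, 105), (96, 101, 105), (94, 99, 103)]
295 197 207 [63.4 13.2 66. ] [58.3 15.  40. ]
[(67, 104, 167), (66, 103, 166), (67, 104, 164), (58, 104, 167), (55, 91, 146), (91, 94, 97), (90, 94, 95), (87, 92, 94)]
366 182 207 [ 63.5 -15.3  66. ] [ 58.4 -18.6  40. ]
[(57, 104, 170), (52, 108, 190), (48, 106, 185), (52, 108, 184), (43, 94, 162), (90, 95, 108), (97, 100, 105), (96, 99, 104)]
369 181 206 [ 63.9 -16.6  66. ] [ 58.9 -20.   40. ]
[(49, 104, 183), (47, 104, 180), (46, 102, 181), (44, 102, 181), (41, 96, 171), (100, 103, 100), (98, 103, 105), (98, 100, 104)]
cap [ 311  323   38   40 1177] [329.79269329 342.75785896] [ 33.3   0.2 118. ]
mandrel edges at col 230,395:
230 243 292 axis x: 32.53 implied dia 23.4
250 244 293 axis x: 32.14 implied dia 23.2
380 244 293 axis x: 32.23 implied dia 23.1
```

The block's front edge reads 63.4 instead of 62, so this view is biased by about +1.4. The true axis is TCP+21.8 and touch is expected near TCP 12.7. I'll creep to about 13.7 with force logging, then back off and inspect from the side.

```bash
cat > s7.py <<'E'
from plant import arm
from h import *
for x in(10.5,11.3,12,12.5,13,13.4,13.8):
    arm.line_to(w(x,4,47),max_speed=5); F=[]
    for _ in range(4): arm.wait(.06); F.append(st(arm)[2][0])
    a=st(arm); m=mandrel(arm); print(x,a,np.mean(F).round(2),np.mean([q[1][0] for q in m]).round(2))
E
python3 s7.py
```

```text
10.5 (20.71, array([10.43,  3.98, 46.99]), array([-3.85, -0.5 ,  2.01])) -4.06 33.5
11.3 (21.3, array([11.46,  3.99, 47.02]), array([-4.1 , -0.51,  1.26])) -3.91 34.65
12 (21.88, array([11.68,  3.97, 46.97]), array([-5.09, -0.52,  3.17])) -5.28 34.7
12.5 (22.41, array([12.03,  4.  , 46.92]), array([-4.41, -0.32,  1.83])) -4.84 35.15
13 (22.94, array([12.34,  3.98, 46.91]), array([-5.39,  0.09,  3.13])) -5.7 35.5
13.4 (23.48, array([12.54,  3.99, 46.87]), array([-5.54, -0.83,  3.04])) -6.02 35.65
13.8 (24.01, array([12.91,  4.  , 46.85]), array([-5.06, -0.07,  2.66])) -5.31 36.05
```

Since TCP≈11.7 there is a steady extra 1–1.5 N and the arm lags, so the pin has been met and is compressed by about 1 mm. Now I'll back off and check from the side.

```bash
cat > s8.py <<'E'
from plant import arm
from h import *
arm.line_to(w(0,4,47),max_speed=15); arm.line_to(w(-75,4,47)); print(st(arm))
arm.line_to(w(-75,4,200),max_speed=250); arm.wait(.2); print(st(arm),mandrel(arm))
Rt=G*R.from_euler('x',-0.4)*R.from_euler('x',np.pi)
tcp=np.array([45,210,250])-G.inv().apply(Rt.apply([82.4,1.3,-165.1]))
arm.reach(w(-50,120,230),DOWN.as_rotvec()); arm.reach(w(*tcp),Rt.as_rotvec()); arm.wait(.3)
c=arm.capture("wrist"); np.savez("side2.npz",**c); print(st(arm),g(c["eye"]))
im=c["pixels"][80:230,420:560,::-1]; cv2.imwrite("pics/side2.png",cv2.resize(im,None,fx=4,fy=4,interpolation=cv2.INTER_CUBIC))
for r in range(112,170,2): print(r,[tuple(int(v) for v in c["pixels"][r,k]) for k in(470,474,478)])
E
python3 s8.py
```

```text
(25.77, array([-73.46,   4.09,  47.29]), array([-0.4 , -0.29,  0.41]))
(26.73, array([-75.88,   4.01, 198.48]), array([ 0.4 , -0.31, -0.38])) [(205, [35.6, 57.8, 52.5]), (210, [35.9, -30.8, 52.5])]
(28.31, array([-36.59, 145.57,  98.81]), array([ 0.19,  0.62, -0.5 ])) [ 46.09504693 208.29101205 251.54986601]
112 [(39, 83, 140), (50, 112, 191), (51, 109, 193)]
114 [(37, 79, 136), (48, 110, 190), (52, 111, 193)]
116 [(27, 55, 93), (41, 93, 160), (46, 99, 173)]
118 [(66, 66, 69), (59, 64, 76), (19, 35, 59)]
120 [(67, 69, 73), (88, 90, 93), (107, 113, 113)]
122 [(69, 74, 74), (87, 94, 96), (107, 113, 115)]
124 [(73, 73, 71), (63, 76, 91), (86, 97, 111)]
126 [(158, 120, 48), (240, 186, 68), (253, 205, 75)]
128 [(155, 118, 48), (231, 179, 72), (248, 212, 81)]
130 [(163, 121, 42), (236, 184, 65), (250, 212, 81)]
132 [(91, 91, 92), (154, 157, 164), (174, 164, 160)]
134 [(89, 93, 97), (184, 183, 182), (177, 176, 177)]
136 [(87, 90, 93), (188, 187, 187), (139, 140, 142)]
138 [(138, 142, 138), (151, 152, 148), (137, 137, 136)]
140 [(189, 194, 189), (185, 190, 185), (183, 188, 181)]
142 [(210, 219, 211), (208, 214, 207), (198, 202, 198)]
144 [(227, 230, 227), (225, 230, 225), (222, 228, 222)]
146 [(230, 234, 230), (230, 234, 230), (232, 238, 232)]
148 [(234, 238, 234), (233, 238, 233), (229, 236, 229)]
150 [(237, 240, 237), (237, 240, 238), (189, 193, 189)]
152 [(240, 243, 240), (239, 242, 240), (207, 214, 207)]
154 [(239, 243, 239), (237, 241, 238), (195, 200, 196)]
156 [(240, 243, 240), (241, 243, 241), (204, 211, 205)]
158 [(239, 242, 240), (241, 243, 239), (138, 140, 138)]
160 [(240, 243, 240), (241, 244, 240), (133, 135, 133)]
162 [(236, 239, 235), (236, 240, 237), (114, 116, 114)]
164 [(228, 232, 228), (228, 232, 229), (135, 138, 134)]
166 [(224, 228, 224), (224, 228, 224), (111, 110, 110)]
168 [(198, 203, 196), (199, 206, 201), (111, 111, 110)]
```

View pics/side2.png

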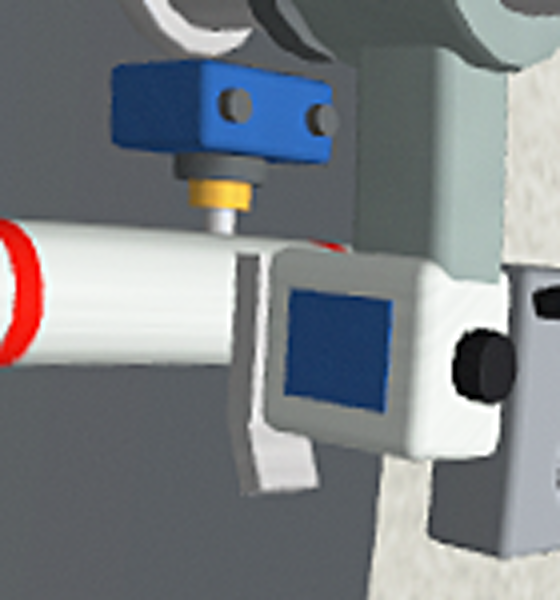

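Side view (4x crop of columns 420–560, rows 80–230): the mandrel lies square under the foot, with its top edge meeting the pin at about (475,137). Now I'll compute the axis relative to the pin's original tip.

```bash
python3 - <<'E'
from h import *
for n in("side","side2"):
    c=dict(np.load(n+".npz")); E=g(c["eye"])
    ang=lambda u,r:(lambda v:np.arctan2(v[0],np.hypot(v[1],v[2])))(G.inv().apply(ray(c,(u,r),True)[0]))
    px=c["pixels"].astype(int)
    b=[k for k in range(100,125) if px[k,474,2]>1.6*px[k,474,0] and px[k,474,2]>70]; print(n,"block end row",max(b))
    # block front/top edge at y~+12: ray at z=66
    print(" face",[g(on_z(c,(u,max(k for k in range(95,125) if px[k,u,2]>1.6*px[k,u,0] and px[k,u,2]>100)+.5),66,True)[0]).round(2).tolist() for u in(475,480,485,490)])
    br=[k for k in range(112,140) if px[k,475,0]>1.7*px[k,475,2]]; print(" brass rows",min(br),max(br),[g(on_z(c,(475,r),57,True)[0])[0].round(2) for r in(min(br)-.5,max(br)+.5)])
c=dict(np.load("side2.npz")); px=c["pixels"].astype(int); E=g(c["eye"])
d=lambda u,r:G.inv().apply(ray(c,(u,r),True)[0])
for u in(440,450,460):
    k=[r for r in range(125,185) if px[r,u].min()>112]; r0,r1=min(k)-.5,max(k)+.5
    # in the x,z plane (cylinder along y): tangent rays
    a=[np.arctan2(d(u,r)[0],-d(u,r)[2]) for r in(r0,r1)]
    am=np.mean(a); h=E[2]-52.5; print(u,r0,r1,"axis x",round(E[0]+h*np.tan(am),2),"dia",round(2*h/np.cos(am)*np.sin(abs(a[1]-a[0])/2),1))
E
```

```text
side block end row 118
 face [[63.07, 12.88, 66.0], [62.83, 7.65, 66.0], [62.6, 2.27, 66.0], [63.11, -3.24, 66.0]]
 brass rows 126 131 [np.float64(57.96), np.float64(53.53)]
side2 block end row 117
 face [[62.59, 14.73, 66.0], [63.08, 9.54, 66.0], [62.86, 4.19, 66.0], [62.66, -1.33, 66.0]]
 brass rows 125 131 [np.float64(58.24), np.float64(53.09)]
440 135.5 170.5 axis x 36.05 dia 24.4
450 135.5 170.5 axis x 36.28 dia 24.9
460 136.5 170.5 axis x 36.19 dia 24.8
```

The pin is compressed by about 1.4 mm of its 3 mm. Now for the capture key: close the gripper, go above it, correct from a close look and press.

```bash
cat > s9.py <<'E'
from plant import arm
from h import *
D=DOWN.as_rotvec()
arm.reach(w(-50,120,240),D); arm.reach(w(-60,-150,240),D); arm.move_gripper(0,10)
def look():
    arm.wait(.3); o=arm.capture("wrist"); gr=mask(o,(50,100,50),(85,255,255))
    k,l,s,ce=cv2.connectedComponentsWithStats(gr)
    for i in range(1,k):
        p=on_z(o,ce[i],66,True)[0]
        if s[i,4]>60 and np.hypot(*(p[:2]-[508,-320]))<40: print(s[i,4],ce[i],p.round(1))
    cv2.imwrite("pics/key.png",o["pixels"][:,:,::-1])
arm.reach([470,-318,150],D); look()
arm.reach([508,-320,100],D); look(); print(st(arm),arm.get_state()["tool_pos"],arm.get_state()["finger_gap"])
E
python3 s9.py
```

```text
928 [328.30603448 201.01831897] [ 509.1 -320.1   66. ]
1113 [318.34141959 273.42228212] [ 512.1 -320.2   66. ]
(32.92, array([ -65.06, -332.66,  101.08]), array([-0.41, -0.55, -0.15])) [ 507.8828938  -320.58294885  101.0835908 ] 0.6481154007453349
```

View pics/key.png

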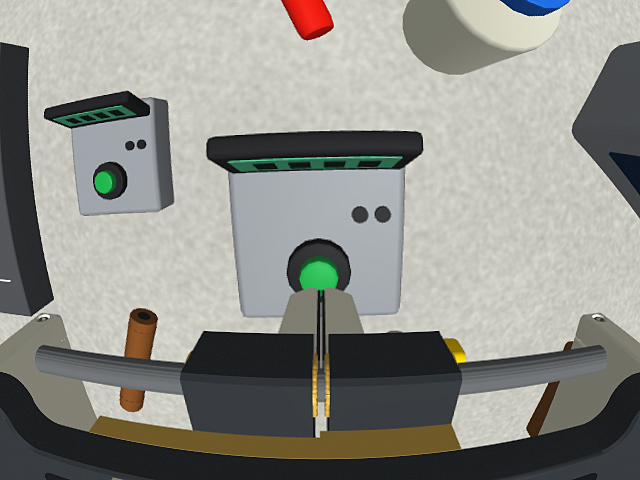

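The key is at about (509,-320), centred ahead of the closed fingertips (image (318,272)). Pressing it now.

```bash
cat > s10.py <<'E'
from plant import arm
from h import *
arm.line_to([509,-320,75],max_speed=60); arm.wait(.2); print(st(arm))
z=66
hit=arm.line_to([509,-320,57],max_speed=15,until_force=9); print(hit,st(arm)); arm.wait(.2); print(st(arm))
E
python3 s10.py
```

```text
(33.69, array([ -63.62, -332.32,   75.35]), array([ 0.57,  0.18, -0.11]))
True (34.59, array([ -63.9 , -332.17,   61.38]), array([-0.53, -0.27,  4.89]))
(34.79, array([ -63.9 , -332.18,   61.4 ]), array([-1.08,  0.43,  4.55]))
```

The key went down 4.6 mm and bottomed out (9 N peak). I'll lift clear and check the mandrel one last time before handing in.

```bash
cat > s11.py <<'E'
from plant import arm
from h import *
arm.line_to([509,-320,110],max_speed=60); arm.line_to([509,-320,240])
arm.reach(w(-75,4,200),DOWN.as_rotvec()); arm.wait(.3); print(st(arm),mandrel(arm))
c=arm.capture("scene"); P=on_z(c,[[0,0]],66)
gr=mask(c,(50,100,50),(85,255,255)); k,l,s,ce=cv2.connectedComponentsWithStats(gr); Q=cloud(c)
for i in range(1,k):
    if s[i,4]>15 and np.hypot(*(np.nanmedian(Q[l==i],axis=0)[:2]-[508,-320]))<15: print("key",np.nanmedian(Q[l==i],axis=0).round(1))
E
python3 s11.py
```

```text
(38.36, array([-74.78,   3.24, 200.  ]), array([-0.34,  0.75, -0.15])) [(203, [35.8, 57.9, 52.5]), (205, [36.1, -30.7, 52.5])]
key [ 509.1 -320.4   65.3]
```

The mandrel hasn't moved (35.6/35.9 before, 35.8/36.1 now) and the key is up again at 65.3, the same as at the start.

```bash
python3 -c "
from plant import arm
print(arm.close_job())"
```

```text
the job is handed in; nothing more can be done
None
```

The job is handed in: the mandrel lies square under the foot, released and pressing the sprung pin about 1.4 mm in by my camera estimate; the capture key was pressed once and is back up (verdict not shown).

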